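# Find the bevel line on a waney stud with the pendulum angle gauge

### The job

Pick the angle gauge off the joist offcut by its grip and stand it flush on the flat top of the stud block for a moment, square across the stud with the side that carries its small brass marker towards the rounded edge. Then, keeping its base touching the wood, rock it over that rounded edge until its swinging pointer settles on that marker, with the middle part of its base resting lightly on the rounding. Finish holding it still there in the gripper, so that the bevel line can be scribed where it touches, without shoving the stud or joist along or knocking the other things on the bench.

Things in the scene. Friction and masses are not known exactly. Their poses are not given: they have to be found in the camera images.
- gauge: Pendulum angle gauge, 0.39 kg, 172 mm tall. Flat steel base 120 (y) x 34 (x) x 14 mm high; on it a grey drum, 104 mm diameter, 28 mm thick (x), white dial on both faces, centre 74 mm up; on top a grey grip block 22 (x) x 36 mm (y), 126 to 172 mm up. Origin: centre of the base's underside; z up, y along the base, x square to the dials. Starts upright on the joist.
- gauge_grip (a point): On the gauge's grip block, 152 mm above the underside of the base, 20 mm below the block's top; grip it across its 22 mm thickness (gauge x). Axes as gauge.
- pointer (a joint): Angle (rad) of the weighted pointer (black needle with round bob) on the drum's pivot, 74 mm above the underside, axis gauge x. It always hangs plumb and settles in about a second. 0: gauge upright; positive: it hangs towards the gauge's +y end because that end of the base is tilted down, by the angle of that tilt.
- marker (a joint): Angle (rad) of the brass marker set on the drum's rim, 0.21 to 0.44 (12 to 25 degrees), always on the gauge's +y side; measured like pointer, so the pointer is on the marker when both agree. Stiff: it stays as set.
- pointer_tip (a point): Lower end of the needle, 40 mm from the pivot. Its z axis runs from there up to the pivot.
- marker_tip (a point): Inner end of the brass marker, 40.5 mm from the pivot. Its z axis runs from there to the pivot.
- stud: Stud block: loose pale timber, 0.7 kg, 180 mm long (x), 90 mm high, one top edge heavily rounded along its length. Origin on the underside, mid length, below the line where flat top meets rounding. Flat top: z = 90 mm, y = -50 to 0 mm. Rounding: y = 0 to 44 mm, a quarter round of 44 mm radius about the line y = 0, z = 46 mm; upright side below it.
- stud_flat (a point): Middle of the stud's flat top, 90 mm above the bench. Axes as stud.
- stud_round (a point): Mid length of the axis of the stud's rounding, inside the timber: 46 mm above its underside; the rounding's radius is 44 mm. Axes as stud.
- joist: Joist offcut: a loose plain flat timber board 95 mm (x) by 220 mm (y), 45 mm thick, 0.45 kg, on which the gauge stands at the start. Origin: centre of its underside.
- glue: Bystander: glue bottle, 42 mm diameter, 125 mm tall, standing. Origin: centre of its underside.
- driver: Bystander: screwdriver lying on the bench. Origin on its underside, about mid length.
- brush: Bystander: flat brush lying on the bench. Origin on its underside, about mid length.
Not all that is in view belongs to the job. Leave any grey or turquoise look-alike of the stud alone.

How it is judged:
On the way, in this order (a step that is already met when the one before it is completed fails the run):
1. the gauge is gripped and lifted clear of the joist offcut (contact force between the fingers and gauge above 2 N and z of gauge in the frame of joist above 0.065 m and contact force between gauge and joist below 0.05 N), for 0.1 s.
2. the gauge stands flush on the stud's flat top, square across it (contact force between gauge and stud above 0.3 N and angle between gauge's own z axis and vertical below 0.06 rad and angle between the x axis of gauge and the x axis of stud, either way round below 0.2 rad and z of gauge in the frame of stud between 0.086 and 0.094 m and y of gauge in the frame of stud between -0.065 and 0.04 m), for 0.2 s.
3. the gauge is rocked on the stud: it touches the wood while part way over, the pointer still off the marker (contact force between gauge and stud above 0.3 N and contact force between the fingers and gauge above 2 N and angle between gauge's own z axis and vertical above 0.07 rad and angle between the z axis of pointer_tip and the z axis of marker_tip, either way round above 0.04 rad and angle between the x axis of gauge and the x axis of stud, either way round below 0.2 rad), for 0.05 s.
At the end, for the whole second after the job is handed in: Pointer still and within 0.045 rad of the marker; gauge gripped, at rest, its base (within 52 mm of its middle) resting on the stud's rounding with 0.3 to 25 N, square across the stud to 0.2 rad, touching nothing else; stud level (angle between the z axis of pointer_tip and the z axis of marker_tip, either way round below 0.045 rad and velocity of joint pointer between -0.15 and 0.15 rad/s and contact force between gauge and stud between 0.3 and 25 N and contact force between the fingers and gauge above 2 N and z of stud_round in the frame of gauge between -0.048 and -0.04 m and y of stud_round in the frame of gauge between -0.052 and 0.052 m and x of gauge in the frame of stud between -0.09 and 0.09 m and angle between the x axis of gauge and the x axis of stud, either way round below 0.2 rad and angle between stud's own z axis and vertical below 0.06 rad and contact force between gauge and joist below 0.05 N and linear speed of gauge below 0.01 m/s); the arm keeps its last pose, push and grip.
It fails at once if the stud block is shoved more than 30 mm (distance of stud from where it was at the start of the episode above 0.03 m).
It fails at once if the joist offcut is shoved more than 30 mm (distance of joist from where it was at the start of the episode above 0.03 m).
It fails at once if a bystander is knocked away (distance of any of glue, driver, brush from where it was at the start of the episode above 0.03 m).
It fails at once if the gauge is pressed hard on the stud (over 45 N) (contact force between gauge and stud above 45 N).
It also fails if it takes over 48 s, if anything falls off the work surface, if the arm or the gripper's body presses on something with over 40 N, if the wrist force passes 120 N, or if a joint passes its speed limit or range.

### The arm

A 6-joint arm with a two-finger parallel gripper is mounted at the origin on the work surface. World frame = base frame: x ahead of the robot, y to its left, z up, the work surface at z = 0. Lengths are in m, angles in rad, forces in N, time in s.
With the tool pointing down it reaches from about 0.25 to 0.725 m from the base axis. Payload 4 kg.
Tool frame: the origin (TCP) lies midway between the tips of the shut fingers; the grasp point (between the pads) lies 19 mm behind it; z points along the fingers, y is the line along which they close (so a half turn about z gives the same grasp; the last joint's range is limited). The gripper opens to 85 mm and grips with 20 to 120 N. Pads are 22 mm wide; open, the fingers measure 114 mm over their backs; the gripper's body (76 mm by 85 mm) begins 54 mm behind the grasp point. The pads swing forward as they close: fully open they stand 13 mm farther back than shut.
Start: joints at [-1.105, 0.241, 0.005, 1.335, 0, 1.571], TCP at [0.225, -0.447, 0.231] pointing down, gripper open.
Joint ranges: [-2.72, 2.72], [-1.05, 1.87], [-1.09, 1.28], [-1.99, 2.15], [-1.42, 1.44], [-3.14, 3.14]. Speed limits (rad/s): [2.79, 2.79, 3.14, 3.14, 3.14, 3.14].

### API

Orientations are given as a unit quaternion [x, y, z, w].
In Python, from workcell import get_obs, camera, job_done, silhouettes gives the robot as it stands. The module is installed in compiled form; this text tells all that it offers.
- The arm moves only by the tool drive_tool, never from a script. Its argument "increments" is a list of rows, each a list of 3 entries, a list of its own where there are three numbers: the shift along the world's x, y, z in mm, then the turn, a rotation vector about the world's x, y, z in degrees, then the opening, from 0 (shut) to 1 (fully open). A call has 1 to 8 rows; each row shifts and turns the commanded pose from where the row before left it; what a row does not reach is not made up. A row lasts 1/12 s, in which the tool goes at most 41.7 mm and 7.16 degrees, less where a joint would pass 70% of its speed; a pose out of reach is approached as far as the arm can. A call is refused whole if a number of a shift passes 41.7 or a number of a turn 7.16, either way. A call with a gripper value outside its range is refused whole. The fingers move at their own pace and stop on an object; the grip force is fixed at half the most. Time passes only in rows, so rows that do not move let the fingers close. It gives the time, the measured TCP pose, the force, the opening and the grip force at its end, in the units of the state.
- get_obs(): the state, without advancing time (a new reading comes with each control period).
- camera(name): name is "scene" or "top" or "wrist"; returns a dict with "image" (384x512x3 uint8, red, green, blue), "K" (3x3 intrinsics, pixels), "view" (4x4, takes a point from world to camera coordinates). Camera axes: x right, y down, z forward; pixel columns grow to the right and rows downward; lengths in m; the calibration is good to about 2 mm. The wrist camera is an equidistant fisheye: a pixel r from the principal point sees the ray r / f radians off the axis. A picture is of the moment at which its call begins. There is no depth.
- job_done(): hands the job in; it is judged then, once.
Trained networks look in a picture, given as the dict that the camera call returned (one of the last four; its "shot" number tells which), for a name from the list of things; names that differ only in an ending like _2 or _b are one class to them, and where a whole thing is asked for, a point or a joint stands for the part that bears it (a point fixed in the world has none). Each returns a list of dicts, best first, with "conf" (0 to 1); they miss things now and then, are a little off and sometimes report something else, mostly with a low value. They report only what shows in the picture. A call takes as long as a camera call. They do not tell look-alikes from the thing itself.
- silhouettes(query, picture): "region" (384x512 bool, what is visible of it) and "bbox" ([left, top, right, bottom] in pixels, round what is visible of it).
The state is a dict: "clock": time; "joint_pos": joint angles; "joint_vel": joint speeds; "tau": joint torques, N m; "eef_pos": TCP position; "tool_rot": TCP orientation; "ft_force": force on the tool from outside, world axes, zero at the start; "ft_torque": the same for the moment, N m; "grip_width": finger opening in m; "grasp_force": force on a finger pad.
Only numpy, scipy, OpenCV 4.12 (cv2) and the standard library are available. Lean on these libraries where they do the work, as an engineer would, in place of code of your own. Each camera call takes 0.05 s, during which the arm holds its last target. There are 200 camera calls.

## Working session

There is one attempt and no reset: what is moved stays moved. The work goes in short steps, Python scripts to look and compute and a tool call to move; the robot and the scene stay as the last step left them, time stands still between calls to the robot, and variables do not carry over. Pictures are saved under pics/ and viewed, at most 10 in all, crops included, and the job is handed in when it is done.

Besides the shell and the picture viewer there is one more tool, called as name(argument=value, ...), one argument or row to a line, values as JSON. drive_tool: Moves the arm, as the interface text tells. Its arguments: {"type":"object","properties":{"increments":{"type":"array"}},"required":["increments"]}

```bash
mkdir -p pics; cat > h.py <<'E'
import numpy as np, cv2
from workcell import *
def save(n,im,s=1):
    cv2.imwrite('pics/'+n+'.png',cv2.cvtColor(cv2.resize(im,None,fx=s,fy=s,interpolation=cv2.INTER_CUBIC),cv2.COLOR_RGB2BGR))
def ray(c,u,v,fish=False):
    K=c['K'];x=(u-K[0,2])/K[0,0];y=(v-K[1,2])/K[1,1]
    if fish:
        r=np.hypot(x,y);d=np.array([x/r*np.sin(r),y/r*np.sin(r),np.cos(r)]) if r>1e-9 else np.array([0,0,1.])
    else: d=np.array([x,y,1.])
    R=c['view'][:3,:3];o=-R.T@c['view'][:3,3];d=R.T@d
    return o,d/np.linalg.norm(d)
def atz(c,u,v,z,fish=False):
    o,d=ray(c,u,v,fish);return o+d*(z-o[2])/d[2]
def proj(c,P):
    p=np.atleast_2d(P)@c['view'][:3,:3].T+c['view'][:3,3];q=p@c['K'].T;return q[:,:2]/q[:,2:]
def tri(*rays):
    A=np.zeros((3,3));b=np.zeros(3)
    for o,d in rays:
        M=np.eye(3)-np.outer(d,d);A+=M;b+=M@o
    return np.linalg.solve(A,b)
E
python3 - <<'E'
from h import *
o=get_obs();print(o['clock'],o['eef_pos'],o['tool_rot'],o['grip_width'])
S=camera('scene');T=camera('top')
save('both',np.hstack([S['image'],T['image']]),0.78)
for n,c in(('S',S),('T',T)):
    print(n,-c['view'][:3,:3].T@c['view'][:3,3],c['K'][0,0])
    for q in('gauge','stud','joist','glue','driver','brush','gauge_grip','marker','pointer'):
        print(q,[(round(r['conf'],2),[int(x) for x in r['bbox']]) for r in silhouettes(q,c)][:3])
E
```

```text
0.0 [ 0.22427173 -0.44616749  0.23041359] [ 9.73005459e-01  2.30779725e-01 -2.47502360e-04 -1.01646581e-03] 0.08514057564963053
S [ 1.08162194 -0.52014202  0.63614557] 399.9307219501234
gauge [(0.73, [292, 133, 344, 205])]
stud [(0.9, [118, 169, 199, 226]), (0.74, [184, 206, 259, 301]), (0.63, [52, 238, 159, 294])]
joist [(0.64, [269, 181, 363, 228]), (0.56, [185, 208, 261, 299])]
glue [(0.68, [330, 230, 353, 287])]
driver [(0.73, [358, 214, 432, 257])]
brush [(0.66, [188, 302, 285, 369])]
gauge_grip [(0.7, [291, 136, 340, 202]), (0.67, [319, 180, 322, 187])]
marker []
pointer [(0.45, [315, 182, 323, 185])]
T [ 0.38405088 -0.04566386  0.97622738] 350.38103612812023
gauge [(0.9, [155, 178, 205, 213])]
stud [(0.83, [268, 251, 340, 332]), (0.81, [332, 199, 416, 275]), (0.65, [274, 158, 324, 231])]
joist [(0.89, [139, 171, 226, 224])]
glue [(0.89, [226, 112, 241, 136])]
driver [(0.62, [159, 101, 168, 164])]
brush [(0.9, [309, 107, 344, 171])]
gauge_grip [(0.67, [161, 179, 209, 213])]
marker [(0.45, [159, 100, 167, 166])]
pointer []
```

View pics/both.png

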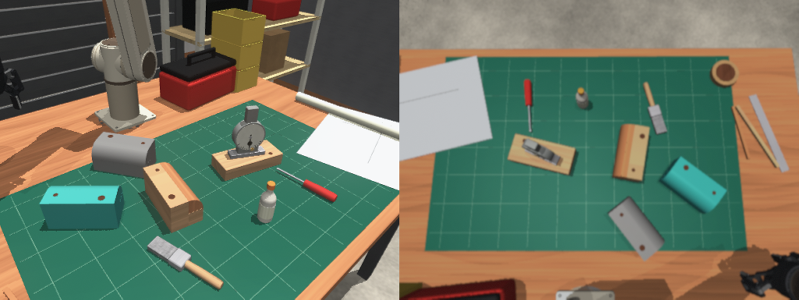

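```bash
python3 - <<'E'
from h import *
S=camera('scene');T=camera('top')
a=cv2.resize(S['image'][125:235,260:370],(400,400),interpolation=cv2.INTER_CUBIC)
b=cv2.resize(T['image'][140:240,135:235],(400,400),interpolation=cv2.INTER_CUBIC)
c=cv2.resize(T['image'][150:240,255:345],(200,200),interpolation=cv2.INTER_CUBIC)
d=cv2.resize(S['image'][200:310,170:280],(200,200),interpolation=cv2.INTER_CUBIC)
im=np.zeros((600,800,3),np.uint8);im[:400,:400]=a;im[:400,400:]=b;im[400:,:200]=c;im[400:,200:400]=d
save('crop',im)
# wooden stud, joist, gauge: rects from top
for q,z in(('gauge',0.1),('stud',0.09),('joist',0.045)):
    for r in silhouettes(q,T):
        cn,_=cv2.findContours(r['region'].astype(np.uint8),cv2.RETR_EXTERNAL,cv2.CHAIN_APPROX_NONE)
        rc=cv2.minAreaRect(max(cn,key=len));bx=cv2.boxPoints(rc)
        print(q,round(r['conf'],2),np.round(bx).tolist(),[np.round(atz(T,*p,z)[:2],3).tolist() for p in bx])
E
```

```text
gauge 0.73 [[155.0, 190.0], [162.0, 175.0], [209.0, 198.0], [201.0, 213.0]] [[0.555, 0.21], [0.595, 0.193], [0.535, 0.072], [0.496, 0.09]]
gauge 0.33 [[227.0, 112.0], [242.0, 112.0], [242.0, 139.0], [227.0, 139.0]] [[0.766, 0.028], [0.766, -0.012], [0.691, -0.012], [0.691, 0.027]]
stud 0.98 [[330.0, 232.0], [357.0, 195.0], [422.0, 242.0], [395.0, 279.0]] [[0.448, -0.234], [0.543, -0.306], [0.423, -0.463], [0.333, -0.389]]
stud 0.68 [[272.0, 227.0], [284.0, 156.0], [322.0, 162.0], [310.0, 234.0]] [[0.461, -0.088], [0.648, -0.122], [0.631, -0.221], [0.444, -0.183]]
stud 0.6 [[265.0, 273.0], [294.0, 250.0], [344.0, 311.0], [314.0, 334.0]] [[0.347, -0.069], [0.405, -0.143], [0.259, -0.259], [0.204, -0.186]]
joist 0.9 [[138.0, 205.0], [147.0, 169.0], [227.0, 189.0], [218.0, 225.0]] [[0.525, 0.269], [0.624, 0.25], [0.568, 0.029], [0.471, 0.052]]
```

View pics/crop.png

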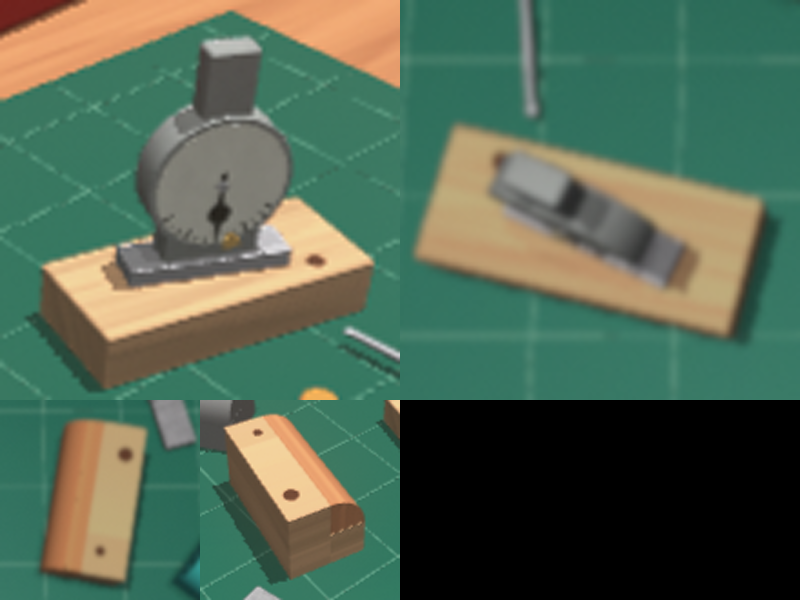

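```bash
python3 - <<'E'
from h import *
from scipy.spatial.transform import Rotation as R
S=camera('scene');T=camera('top');W=camera('wrist');o=get_obs()
r1=ray(T,169.2,184.5);r2=ray(S,323.5,137.9)
P=tri(r1,r2);print('grip top',P,[np.linalg.norm(np.cross(d,P-q)) for q,d in(r1,r2)])
Rt=R.from_quat(o['tool_rot']).as_matrix();V=W['view'];C=-V[:3,:3].T@V[:3,3]
print('cam in tool',Rt.T@(C-o['eef_pos']),'axes',(V[:3,:3]@Rt).round(3),W['K']);print('tool axes',Rt.round(3))
E
```

```text
grip top [0.54737947 0.14762896 0.21378073] [np.float64(0.0031129508209881574), np.float64(0.0031129508209883183)]
cam in tool [ 0.06801832  0.00098033 -0.1433952 ] axes [[-0.001  1.     0.   ]
 [-0.963 -0.001 -0.27 ]
 [-0.27  -0.     0.963]] [[297.31863964   0.         251.09948083]
 [  0.         297.31863964 192.66905102]
 [  0.           0.           1.        ]]
tool axes [[ 0.893  0.449  0.   ]
 [ 0.449 -0.893 -0.   ]
 [ 0.     0.    -1.   ]]
```

drive_tool(
  increments=[
    [[15,25,20],[0,0,5],1],
    [[19,33,12],[0,0,5],1],
    [[19,33,12],[0,0,5],1],
    [[19,33,12],[0,0,5],1],
    [[19,33,12],[0,0,5],1],
    [[19,33,12],[0,0,5],1],
    [[19,33,10],[0,0,5],1],
    [[19,33,0],[0,0,4],1],
  ],
)

```text
clock: 2.07
eef_pos: [0.3739, -0.1895, 0.3237]
tool_rot: [0.839, 0.544, 0.001, 0.002]
ft_force: [0.6, -0.6, -0.1]
grip_width: 0.0856
grasp_force: 0.0
```

drive_tool(
  increments=[
    [[19,33,0],[0,0,0],1],
    [[19,33,0],[0,0,0],1],
    [[19,33,0],[0,0,0],1],
    [[19,33,0],[0,0,0],1],
    [[19,33,0],[0,0,0],1],
    [[19,33,0],[0,0,0],1],
    [[19,33,0],[0,0,0],1],
    [[19,33,0],[0,0,0],1],
  ],
)

```text
clock: 2.73
eef_pos: [0.5252, 0.0752, 0.3214]
tool_rot: [0.84, 0.543, 0.0, 0.0]
ft_force: [1.0, -0.5, 0.1]
grip_width: 0.0853
grasp_force: 0.0
```

drive_tool(
  increments=[
    [[10,32,0],[0,0,0],1],
    [[8,26,0],[0,0,0],1],
    [[4,14,0],[0,0,0],1],
    [[0,0,0],[0,0,0],1],
  ],
)

```text
clock: 3.07
eef_pos: [0.5469, 0.148, 0.3203]
tool_rot: [0.839, 0.544, -0.0, -0.0]
ft_force: [-1.0, -0.6, -0.2]
grip_width: 0.0861
grasp_force: 0.0
```

```bash
python3 - <<'E'
from h import *
W=camera('wrist');o=get_obs();print(o['eef_pos'],o['clock'])
# rectify to virtual top-down pinhole at camera centre, world axes (up=+x,left=+y)
V=W['view'];C=-V[:3,:3].T@V[:3,3];print(C)
f=500;H,Wd=600,800
# view plane z=0.217, 1mm=2px centred on gauge
u,v=np.meshgrid(np.arange(Wd),np.arange(H))
X=0.547+(300-v)/2000.;Y=0.148+(400-u)/2000.
p=np.stack([X,Y,np.full_like(X,0.217)],-1)@V[:3,:3].T+V[:3,3]
th=np.arctan2(np.hypot(p[...,0],p[...,1]),p[...,2]);s=297.3*th/np.maximum(np.hypot(p[...,0],p[...,1]),1e-9)
m=cv2.remap(W['image'],(p[...,0]*s+W['K'][0,2]).astype(np.float32),(p[...,1]*s+W['K'][1,2]).astype(np.float32),cv2.INTER_CUBIC)
save('rect',m)
E
```

```text
[0.54651694 0.14609993 0.32070581] 3.1167
[0.57510838 0.20929545 0.46373078]
```

View pics/rect.png

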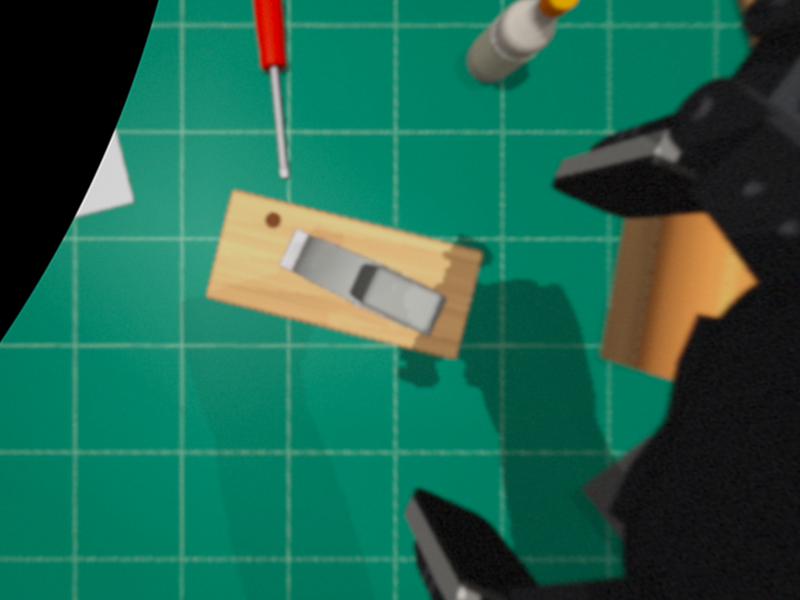

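drive_tool(
  increments=[
    [[1,-1,-35],[0,0,0],1],
    [[0,0,-35],[0,0,0],1],
    [[0,0,-35],[0,0,0],1],
    [[0,0,-25],[0,0,0],1],
    [[0,0,-10],[0,0,0],1],
    [[0,0,0],[0,0,0],1],
  ],
)

```text
clock: 3.62
eef_pos: [0.5455, 0.1422, 0.179]
tool_rot: [0.841, 0.541, -0.003, -0.001]
ft_force: [0.1, 0.3, 0.3]
grip_width: 0.0851
grasp_force: 0.0
```

drive_tool(
  increments=[
    [[0,0,0],[0,0,0],0.6],
    [[0,0,0],[0,0,0],0.3],
    [[0,0,0],[0,0,0],0],
    [[0,0,0],[0,0,0],0],
    [[0,0,0],[0,0,0],0],
    [[0,0,0],[0,0,0],0],
    [[0,0,0],[0,0,0],0],
  ],
)

```text
clock: 4.2
eef_pos: [0.548, 0.1447, 0.1826]
tool_rot: [0.84, 0.543, 0.001, 0.0]
ft_force: [-1.3, 0.3, 5.0]
grip_width: 0.0214
grasp_force: 60.2
```

drive_tool(
  increments=[
    [[0,0,10],[0,0,0],0],
    [[0,0,25],[0,0,0],0],
    [[0,0,35],[0,0,0],0],
    [[0,0,35],[0,0,0],0],
    [[0,-30,25],[0,0,0],0],
    [[0,-38,10],[0,0,0],0],
    [[0,-38,10],[0,0,0],0],
    [[0,-38,10],[0,0,0],0],
  ],
)

```text
clock: 4.87
eef_pos: [0.5471, -0.0009, 0.3417]
tool_rot: [0.84, 0.543, -0.001, -0.0]
ft_force: [0.5, -0.3, -4.2]
grip_width: 0.0214
grasp_force: 59.3
```

drive_tool(
  increments=[
    [[5,-38,0],[0,0,0],0],
    [[5,-38,0],[0,0,0],0],
    [[5,-38,0],[0,0,0],0],
    [[5,-38,0],[0,0,0],0],
    [[5,-30,0],[0,0,0],0],
    [[0,0,0],[0,0,0],0],
    [[0,0,0],[0,0,0],0],
  ],
)

```text
clock: 5.45
eef_pos: [0.572, -0.1837, 0.3396]
tool_rot: [0.841, 0.541, -0.001, -0.001]
ft_force: [-0.0, 1.0, -3.9]
grip_width: 0.0212
grasp_force: 60.1
```

drive_tool(
  increments=[
    [[0,0,0],[0,0,0],0],
    [[0,0,0],[0,0,0],0],
    [[0,0,0],[0,0,0],0],
    [[0,0,0],[0,0,0],0],
    [[0,0,0],[0,0,0],0],
    [[0,0,0],[0,0,0],0],
  ],
)

```text
clock: 5.95
eef_pos: [0.5726, -0.181, 0.3416]
tool_rot: [0.84, 0.543, 0.0, 0.0]
ft_force: [0.1, -0.8, -3.2]
grip_width: 0.0216
grasp_force: 60.1
```

```bash
python3 - <<'E'
from h import *
S=camera('scene');o=get_obs();print(o['eef_pos'],o['clock'],o['ft_force'])
np.savez('s1.npz',im=S['image'],K=S['K'],view=S['view'])
from scipy.spatial.transform import Rotation as R
M=R.from_quat(o['tool_rot']).as_matrix();gx=M[:,1];gy=M[:,0];gz=-M[:,2]
if gx[0]<0: gx,gy=-gx,-gy
piv=o['eef_pos']-gz*(0.133-0.074);c=piv+gx*0.014
print('axes',gx,gy,'piv px',proj(S,piv))
# rectify dial face 60x... 5px/mm
u,v=np.meshgrid(np.arange(600),np.arange(600))
P=c+((u-300)/5000.)[...,None]*gy-((v-300)/5000.)[...,None]*gz
q=proj(S,P.reshape(-1,3)).reshape(600,600,2).astype(np.float32)
save('dial1',cv2.remap(S['image'],q[...,0],q[...,1],cv2.INTER_CUBIC))
E
```

```text
[ 0.57260478 -0.18116211  0.3415497 ] 6.0 [-0.86683966 -0.61054579 -4.07836667]
axes [ 9.11676311e-01 -4.10909001e-01  3.11893136e-04] [4.10909016e-01 9.11676357e-01 1.71293438e-05] piv px [[211.02285022 160.28730087]]
```

View pics/dial1.png

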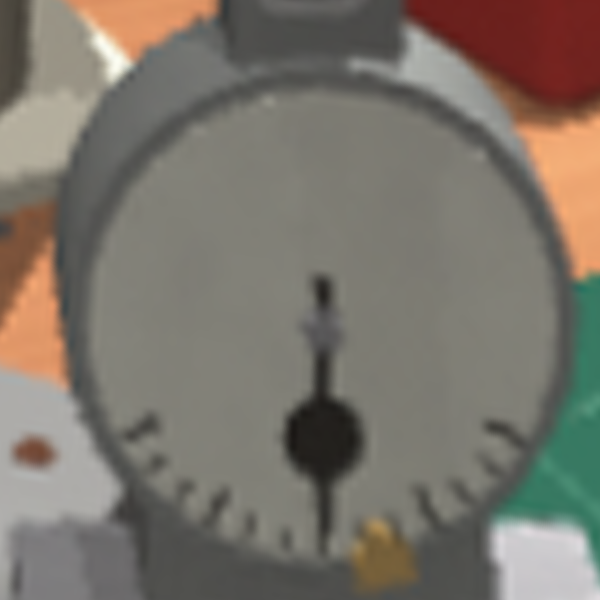

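drive_tool(
  increments=[
    [[-10,10,-10],[0,0,5],0],
    [[-10,10,-20],[0,0,5],0],
    [[-6,8,-25],[0,0,3.5],0],
    [[0,0,-25],[0,0,0],0],
    [[0,0,-15],[0,0,0],0],
    [[0,0,-6],[0,0,0],0],
    [[0,0,0],[0,0,0],0],
    [[0,0,0],[0,0,0],0],
  ],
)

```text
clock: 6.67
eef_pos: [0.5469, -0.1538, 0.241]
tool_rot: [0.771, 0.637, 0.0, 0.0]
ft_force: [0.2, -0.7, -2.6]
grip_width: 0.021
grasp_force: 60.6
```

```bash
python3 - <<'E'
from h import *
S=camera('scene');o=get_obs();print(o['eef_pos'],o['tool_rot'],o['clock'],o['ft_force'])
save('stand',S['image'][90:310,140:380],2.5)
E
```

```text
[ 0.54742498 -0.15399822  0.24173317] [7.70595276e-01 6.37323631e-01 6.96762918e-04 1.01214782e-03] 6.7167 [ 0.07453934  0.20802404 -3.72760337]
```

View pics/stand.png

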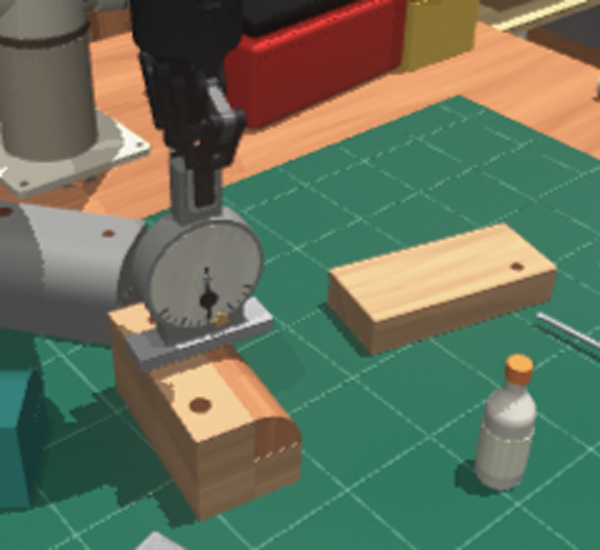

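drive_tool(
  increments=[
    [[0,0,-6],[0,0,0],0],
    [[0,0,-4],[0,0,0],0],
    [[0,0,-2],[0,0,0],0],
    [[0,0,0],[0,0,0],0],
    [[0,0,0],[0,0,0],0],
  ],
)

```text
clock: 7.13
eef_pos: [0.5465, -0.1537, 0.2282]
tool_rot: [0.771, 0.637, -0.0, -0.0]
ft_force: [-0.2, 0.3, -4.1]
grip_width: 0.0211
grasp_force: 60.7
```

drive_tool(
  increments=[
    [[0,0,-1],[0,0,0],0],
    [[0,0,0],[0,0,0],0],
    [[0,0,0],[0,0,0],0],
  ],
)

```text
clock: 7.38
eef_pos: [0.5468, -0.1538, 0.2276]
tool_rot: [0.771, 0.637, 0.0, 0.0]
ft_force: [0.0, 0.2, -3.1]
grip_width: 0.021
grasp_force: 60.9
```

drive_tool(
  increments=[
    [[0,0,-1],[0,0,0],0],
    [[0,0,0],[0,0,0],0],
    [[0,0,0],[0,0,0],0],
  ],
)

```text
clock: 7.63
eef_pos: [0.5469, -0.1538, 0.2276]
tool_rot: [0.771, 0.637, 0.001, 0.001]
ft_force: [-2.0, 0.6, 5.3]
grip_width: 0.0215
grasp_force: 61.8
```

drive_tool(
  increments=[
    [[0,0,0],[0,0,0],0],
    [[0,0,0],[0,0,0],0],
    [[0,0,0],[0,0,0],0],
  ],
)

```text
clock: 7.88
eef_pos: [0.5469, -0.1538, 0.2276]
tool_rot: [0.771, 0.637, 0.001, 0.001]
ft_force: [-1.8, 0.8, 5.1]
grip_width: 0.0213
grasp_force: 62.0
```

drive_tool(
  increments=[
    [[0.6,3.0,0],[-1.27,0.24,0],0],
    [[0.6,3.1,-0.1],[-1.27,0.24,0],0],
    [[0,0,0],[0,0,0],0],
    [[0,0,0],[0,0,0],0],
  ],
)

```text
clock: 8.22
eef_pos: [0.5481, -0.1475, 0.2276]
tool_rot: [0.77, 0.637, -0.017, 0.015]
ft_force: [-1.8, -0.2, 6.6]
grip_width: 0.0213
grasp_force: 62.1
```

drive_tool(
  increments=[
    [[0.6,3.0,-0.1],[-1.27,0.24,0],0],
    [[0.6,3.1,-0.1],[-1.27,0.24,0],0],
    [[0,0,0],[0,0,0],0],
    [[0,0,0],[0,0,0],0],
  ],
)

```text
clock: 8.55
eef_pos: [0.5493, -0.1413, 0.2275]
tool_rot: [0.77, 0.637, -0.034, 0.03]
ft_force: [-1.5, -0.1, 6.7]
grip_width: 0.0217
grasp_force: 62.2
```

drive_tool(
  increments=[
    [[0.6,3.0,-0.2],[-1.27,0.24,0],0],
    [[0.6,3.1,-0.3],[-1.27,0.24,0],0],
    [[0,0,0],[0,0,0],0],
    [[0,0,0],[0,0,0],0],
  ],
)

```text
clock: 8.88
eef_pos: [0.5505, -0.1352, 0.2272]
tool_rot: [0.769, 0.636, -0.052, 0.044]
ft_force: [-3.0, 0.8, 7.6]
grip_width: 0.0212
grasp_force: 62.3
```

Steady at ~10 N contact; continue.

drive_tool(
  increments=[
    [[0.6,3.0,-0.3],[-1.27,0.24,0],0],
    [[0.6,3.1,-0.3],[-1.27,0.24,0],0],
    [[0,0,0],[0,0,0],0],
    [[0,0,0],[0,0,0],0],
  ],
)

```text
clock: 9.22
eef_pos: [0.5517, -0.1291, 0.2266]
tool_rot: [0.767, 0.635, -0.069, 0.059]
ft_force: [-2.6, -0.1, 8.4]
grip_width: 0.0211
grasp_force: 62.3
```

drive_tool(
  increments=[
    [[0.6,3.0,-0.4],[-1.27,0.24,0],0],
    [[0.6,3.1,-0.4],[-1.27,0.24,0],0],
    [[0,0,0],[0,0,0],0],
    [[0,0,0],[0,0,0],0],
  ],
)

```text
clock: 9.55
eef_pos: [0.5528, -0.123, 0.2259]
tool_rot: [0.765, 0.634, -0.086, 0.073]
ft_force: [-3.7, 0.6, 8.7]
grip_width: 0.0215
grasp_force: 62.4
```

drive_tool(
  increments=[
    [[0.6,3.0,-0.5],[-1.27,0.24,0],0],
    [[0.6,3.1,-0.5],[-1.27,0.24,0],0],
    [[0,0,0],[0,0,0],0],
    [[0,0,0],[0,0,0],0],
    [[0,0,0],[0,0,0],0],
    [[0,0,0],[0,0,0],0],
    [[0,0,0],[0,0,0],0],
    [[0,0,0],[0,0,0],0],
  ],
)

```text
clock: 10.22
eef_pos: [0.5539, -0.1171, 0.225]
tool_rot: [0.763, 0.632, -0.103, 0.087]
ft_force: [-3.4, 2.2, 8.1]
grip_width: 0.0215
grasp_force: 62.4
```

drive_tool(
  increments=[
    [[0,0,0],[0,0,0],0],
    [[0,0,0],[0,0,0],0],
    [[0,0,0],[0,0,0],0],
    [[0,0,0],[0,0,0],0],
    [[0,0,0],[0,0,0],0],
    [[0,0,0],[0,0,0],0],
    [[0,0,0],[0,0,0],0],
    [[0,0,0],[0,0,0],0],
  ],
)

```text
clock: 10.88
eef_pos: [0.5539, -0.1171, 0.225]
tool_rot: [0.763, 0.632, -0.103, 0.087]
ft_force: [-1.7, 2.5, 9.6]
grip_width: 0.0213
grasp_force: 62.4
```

```bash
cat > dial.py <<'E'
from h import *
import sys
from scipy.spatial.transform import Rotation as R
S=camera('scene');o=get_obs();print(o['eef_pos'],o['clock'],o['ft_force'])
M=R.from_quat(o['tool_rot']).as_matrix();gx=M[:,1];gy=M[:,0];gz=-M[:,2]
if gx[0]<0: gx,gy=-gx,-gy
print('tilt deg',np.degrees(np.arccos(gz[2])),'gx',gx)
c=o['eef_pos']-gz*(0.138-0.074)+gx*0.014
u,v=np.meshgrid(np.arange(600),np.arange(600))
P=c+((u-300)/5000.)[...,None]*gy-((v-300)/5000.)[...,None]*gz
q=proj(S,P.reshape(-1,3)).reshape(600,600,2).astype(np.float32)
m=cv2.remap(S['image'],q[...,0],q[...,1],cv2.INTER_CUBIC)
im=np.zeros((400,800,3),np.uint8);im[:,:400]=cv2.resize(m[200:,100:500],(400,400));im[:,400:]=cv2.resize(S['image'][110:310,150:350],(400,400),interpolation=cv2.INTER_CUBIC)
save(sys.argv[1],im)
E
python3 dial.py fin1
```

```text
[ 0.55393611 -0.11709868  0.22504042] 10.9333 [-2.97564724  1.09680108  8.43326011]
tilt deg 15.520597712933824 gx [ 0.98233431 -0.18711565  0.0026526 ]
```

View pics/fin1.png

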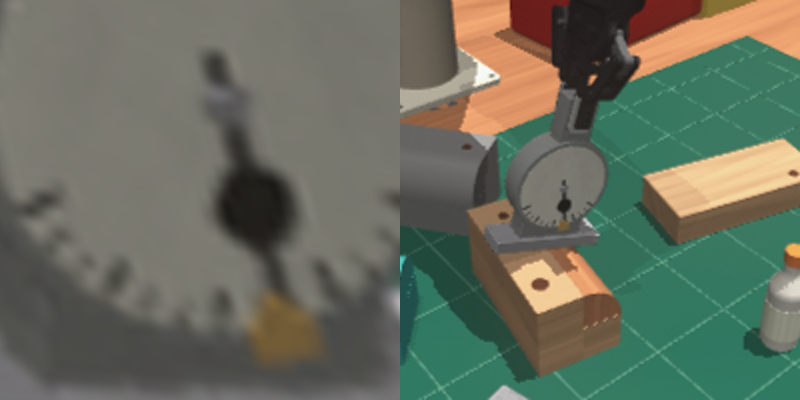

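```bash
cat > meas.py <<'E'
from h import *
from scipy.spatial.transform import Rotation as R
def meas(c,im,tcp,gx,gy,gz,h):
    ctr=tcp-gz*(h-0.074)+gx*0.016
    u,v=np.meshgrid(np.arange(600),np.arange(600))
    P=ctr+((u-300)/5000.)[...,None]*gy-((v-300)/5000.)[...,None]*gz
    q=proj(c,P.reshape(-1,3)).reshape(600,600,2).astype(np.float32)
    m=cv2.remap(im,q[...,0],q[...,1],cv2.INTER_CUBIC).astype(int)
    w=np.clip(m[...,0]-m[...,2]-30,0,80)*((v>440)&(u>250)&(u<470)&(np.hypot(u-315,v-320)<275)&(m[...,0]<230))
    # keep main blob
    n,l,s,ce=cv2.connectedComponentsWithStats((w>15).astype(np.uint8));k=1+np.argmax(s[1:,4]);w=w*(l==k)
    mk=np.array([(u*w).sum(),(v*w).sum()])/w.sum()
    d=np.clip(85-m.sum(2)/3,0,None)*((np.abs(u-330)<90)&(v>260)&(v<520))
    n,l,s,ce=cv2.connectedComponentsWithStats((d>5).astype(np.uint8));k=1+np.argmax(s[1:,4]);d=d*(l==k)
    x,y=(u*d).sum()/d.sum(),(v*d).sum()/d.sum()
    C=np.cov(np.stack([u[d>5],v[d>5]]),aweights=d[d>5]);e=np.linalg.eigh(C)[1][:,1];e*=np.sign(e[1])
    print('marker',mk,'area',s[1:,4],'bob',x,y,'axis deg',np.degrees(np.arctan2(e[0],e[1])),(l==k).sum())
    return m.astype(np.uint8)
if __name__=='__main__':
    z=np.load('s1.npz')
    g=np.array([.9117,-.4109,0]),np.array([.4109,.9117,0]),np.array([0,0,1.])
    meas(dict(K=z['K'],view=z['view']),z['im'],np.array([.5726,-.1812,.3415]),*g,0.138)
    for i in range(1):
        S=camera('scene');o=get_obs()
        M=R.from_quat(o['tool_rot']).as_matrix();gx,gy,gz=M[:,1],M[:,0],-M[:,2]
        if gx[0]<0: gx,gy=-gx,-gy
        meas(S,S['image'],o['eef_pos'],gx,gy,gz,0.138)
E
python3 meas.py
```

```text
marker [378.27390563 522.04834182] area [ 268 6963    9    3] bob 320.984594484445 406.2080695557668 axis deg 1.3216031298708082 6963
marker [373.61117685 521.47674189] area [ 304 7525  149  116   78    3    1] bob 347.6616327505117 398.98679205483455 axis deg 17.38803669367502 7525
```

drive_tool(
  increments=[
    [[-0.6,-3.1,0.7],[1.27,-0.24,0],0],
    [[0,0,0],[0,0,0],0],
    [[0,0,0],[0,0,0],0],
    [[0,0,0],[0,0,0],0],
    [[0,0,0],[0,0,0],0],
    [[0,0,0],[0,0,0],0],
    [[0,0,0],[0,0,0],0],
    [[0,0,0],[0,0,0],0],
  ],
)

```text
clock: 11.65
eef_pos: [0.5533, -0.1202, 0.2255]
tool_rot: [0.765, 0.632, -0.095, 0.08]
ft_force: [-2.6, 0.5, 8.2]
grip_width: 0.0213
grasp_force: 62.4
```

drive_tool(
  increments=[
    [[0,0,0],[0,0,0],0],
    [[0,0,0],[0,0,0],0],
    [[0,0,0],[0,0,0],0],
    [[0,0,0],[0,0,0],0],
    [[0,0,0],[0,0,0],0],
    [[0,0,0],[0,0,0],0],
    [[0,0,0],[0,0,0],0],
    [[0,0,0],[0,0,0],0],
  ],
)

```text
clock: 12.32
eef_pos: [0.5533, -0.1202, 0.2255]
tool_rot: [0.765, 0.632, -0.095, 0.08]
ft_force: [-2.7, 1.2, 7.9]
grip_width: 0.021
grasp_force: 62.4
```

```bash
python3 meas.py; python3 dial.py fin2
```

```text
marker [378.27390563 522.04834182] area [ 268 6963    9    3] bob 320.984594484445 406.2080695557668 axis deg 1.3216031298708082 6963
marker [376.25870862 522.43031558] area [ 256 7487   40   38   16   39  122   40] bob 346.11582987283606 400.9692062464026 axis deg 14.798453685864745 7487
[ 0.55332694 -0.12021441  0.22551998] 12.4167 [-2.8599648   1.38964984  7.76301004]
tilt deg 14.226518176066774 gx [ 0.98231321 -0.18722956  0.00241757]
```

View pics/fin2.png

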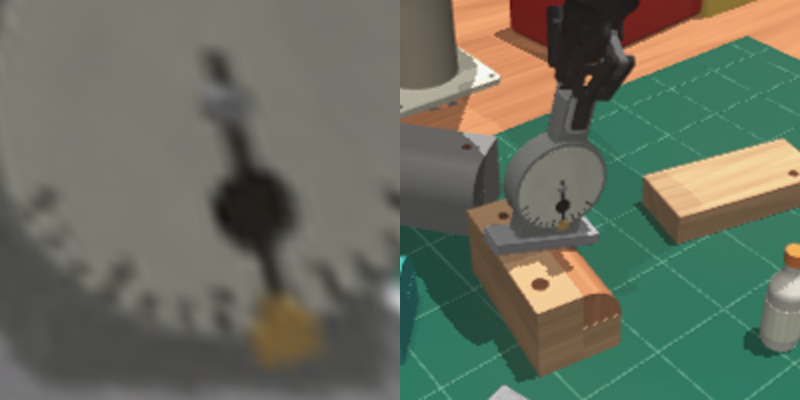

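```bash
python3 -c "
from workcell import *
print(job_done())"
```

```text
the job is handed in; nothing more can be done
None
```

I handed the job in with the gauge gripped and still on the stud's rounding, tilted 14.2° with about 12 N on the wood. In the last picture the pointer read about 0.5° from the brass marker, give or take 1.5°, against the allowed 2.6°. The interface returned no verdict.

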